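# Stack the stone trays and set the pearls on the tilted rest

### The job

Get the jeweller's bench ready for the next necklace: stack the trays squarely on the dark wooden base, lengthwise along it, first the blue one, then the green one on the blue and the red one on top. Last of all lay the pearl tray centred on the tilted rest, lengthwise along the slope with its short end right up against the brass ledge. Tip no tray over and leave the jar, brush and hammer where they are.

Things in the scene. Friction and masses are not known exactly. Their poses are not given: they have to be found in the camera images.
- blue_tray: White plastic open tray with a black foam bed, 84 mm long (its x) x 50 mm wide (its y) x 26 mm high, walls 3 mm, flat underside, about 140 g, filled with blue domed stones in 5 x 3 rows that are fixed in and stay 7 mm below the rim. Origin at the centre of the underside, z up. Easily gripped across the 50 mm width.
- green_tray: White plastic open tray with a black foam bed, 84 mm long (its x) x 50 mm wide (its y) x 26 mm high, walls 3 mm, flat underside, about 140 g, filled with green domed stones in 5 x 3 rows that are fixed in and stay 7 mm below the rim. Origin at the centre of the underside, z up. Easily gripped across the 50 mm width.
- red_tray: White plastic open tray with a black foam bed, 84 mm long (its x) x 50 mm wide (its y) x 26 mm high, walls 3 mm, flat underside, about 140 g, filled with red domed stones in 5 x 3 rows that are fixed in and stay 7 mm below the rim. Origin at the centre of the underside, z up. Easily gripped across the 50 mm width.
- pearl_tray: White plastic open tray with a black foam bed, 84 mm long (its x) x 50 mm wide (its y) x 26 mm high, walls 3 mm, flat underside, about 140 g, filled with creamy white pearl domed stones in 5 x 3 rows that are fixed in and stay 7 mm below the rim. Origin at the centre of the underside, z up. Easily gripped across the 50 mm width.
- base: Stacking base, fixed to the bench: flat low dark wooden slab with a grey felt inlay, 104 mm (its x) x 70 mm (its y) x 12 mm high. Origin at the centre of its underside, z up. A tray stands on it lengthwise along x.
- rest: Tilted rest, fixed: green-painted board falling 15 degrees to its own -x (away from the robot), 110 mm along the slope, 92 mm wide (y); brass ledge across the lower edge, 8 mm thick, 10 mm above the board. Origin on the bench, z up; board surface 36 mm above it. From there along the slope the ledge face is 42 mm down, so a seated tray's underside centre is 36 mm above the origin. Not slippery.
- jar: Bystander: amber glass jar with a black cap, 48 mm across, 58 mm high, standing on the bench. Origin at the centre of its underside.
- brush: Bystander: bench brush 160 mm long, lying on the bench along its x. Origin at the middle of its underside.
- hammer: Bystander: small hammer 190 mm long, lying on the bench along its x, head at +x. Origin at the middle of its underside.

How it is judged:
By the outcome, as a careful person would: the job done as asked, in the order asked, and still so for the second after the job is handed in, with the robot touching nothing.
It also fails if it takes over 115 s, if anything falls off the work surface, if the arm or the gripper's body presses on something with over 40 N, if the wrist force passes 120 N, or if a joint passes its speed limit or range.

### The arm

A 6-joint arm with a two-finger parallel gripper is mounted at the origin on the work surface. World frame = base frame: x ahead of the robot, y to its left, z up, the work surface at z = 0. Lengths are in m, angles in rad, forces in N, time in s.
With the tool pointing down it reaches from about 0.3 to 0.875 m from the base axis. Payload 6.4 kg.
Tool frame: the origin (TCP) lies midway between the tips of the shut fingers; the grasp point (between the pads) lies 19 mm behind it; z points along the fingers, y is the line along which they close (so a half turn about z gives the same grasp; the last joint's range is limited). The gripper opens to 85 mm and grips with 20 to 120 N. Pads are 22 mm wide; open, the fingers measure 114 mm over their backs; the gripper's body (76 mm by 85 mm) begins 54 mm behind the grasp point. The pads swing forward as they close: fully open they stand 13 mm farther back than shut.
Start: joints at [0.898, 0.181, 1.607, -0, 1.354, -0.206], TCP at [0.259, 0.514, 0.231] pointing down, gripper open.
Joint ranges: [-2.99, 2.99], [-0.89, 2.07], [0.3, 2.58], [-1.14, 4.28], [0, 2.63], [-3.12, 3.12]. Speed limits (rad/s): [2.57, 2.57, 3.01, 3.14, 3.14, 3.14].

### API

Orientations are given as a unit quaternion [w, x, y, z].
In Python, from bench import ctrl gives the robot as it stands.
- The arm moves only by the tool drive_tool, never from a script. Its argument "plan" is a list that holds one entry, the list of rows, each a list of 4 numbers: the shift along the tool's x, y, z scaled (see below), then the turn about the tool's z scaled (see below). In form: [[[x, y, z, roll], ...]]. A call has 1 to 12 rows; each row is the pose to reach, as a shift and turn from the pose commanded when the call began, along the tool's axes at that moment, turning the shorter way round; what a row does not reach only later rows make up. The controller multiplies each number of a shift by 400 mm and each number of a turn by 180 degrees. A row lasts 1/12 s, in which the tool goes at most 41.7 mm and 7.16 degrees, less where a joint would pass 70% of its speed; a pose out of reach is approached as far as the arm can. A call with a number of a shift or a turn outside -1 to 1 is refused whole. A call with a gripper value outside its range is refused whole. "jaw" is the closure, from 0 (fully open) to 1 (shut), set as the call begins (left out, the last holds). The fingers move at their own pace and stop on an object; the grip force is fixed at half the most. Time passes only in rows, so rows that repeat a pose let the fingers close. It gives the time, the measured TCP pose, the force, the opening and the grip force at its end, in the units of the state.
- ctrl.get_obs(): the state, without advancing time (a new reading comes with each control period).
- ctrl.camera(name): name is "scene" or "top"; returns (picture, depth): 480x640x3 uint8, red, green, blue; 480x640 float32, m along the optical axis (not along the pixel's ray), 0 where there is no reading.
- ctrl.camera_info(name): a dict with "camera_matrix" (3x3 intrinsics, pixels), "D" ([k1, k2, p1, p2, k3] as OpenCV has them; the pictures are not rectified), "R" (3x3) and "t" (3): a world point X has camera coordinates R X + t. Camera axes: x right, y down, z forward; pixel columns grow to the right and rows downward; lengths in m; the calibration is good to about 2 mm. A picture is of the moment at which its call begins. camera_info takes no time and is no camera call.
- ctrl.hand_in(): hands the job in; it is judged then, once.
The state is a dict: "time_s": time; "q": joint angles; "dq": joint speeds; "joint_efforts": joint torques, N m; "eef_pos": TCP position; "eef_rot": TCP orientation; "wrist_force": force on the tool from outside, world axes, zero at the start; "torque": the same for the moment, N m; "opening": opening from 0.0 (shut) to 1.0 (fully open); "grasp_force": force on a finger pad.
Only numpy, scipy, OpenCV 4.12 (cv2) and the standard library are available. Lean on these libraries where they do the work, as an engineer would, in place of code of your own. Each camera call takes 0.05 s, during which the arm holds its last target. There are 200 camera calls.

## Working session

There is one attempt and no reset: what is moved stays moved. The work goes in short steps, Python scripts to look and compute and a tool call to move; the robot and the scene stay as the last step left them, time stands still between calls to the robot, and variables do not carry over. Pictures are saved under pics/ and viewed, at most 14 in all, crops included, and the job is handed in when it is done.

Besides the shell and the picture viewer there is one more tool, called in YAML: its name, and indented under it one key for each argument. drive_tool: Moves the arm, as the interface text tells. Its arguments: {"type":"object","properties":{"plan":{"type":"array"},"jaw":{"type":"number"}},"required":["plan"]}

```bash
mkdir -p pics
python3 - <<'E'
from bench import ctrl
import cv2,numpy as np
np.set_printoptions(precision=4,suppress=True)
for n in("top","scene"):
    p,d=ctrl.camera(n); cv2.imwrite(f"pics/{n}0.png",p[:,:,::-1]); np.savez(f"/tmp/{n}0.npz",p=p,d=d)
    i=ctrl.camera_info(n); print(n,i, (d>0).mean())
print(ctrl.get_obs())
E
```

```text
top {'camera_matrix': array([[472.1356,   0.    , 309.0196],
       [  0.    , 472.1356, 241.2892],
       [  0.    ,   0.    ,   1.    ]]), 'D': array([-0.059,  0.   ,  0.   ,  0.   ,  0.   ]), 'R': array([[ 0.0103, -0.9999,  0.006 ],
       [-0.9935, -0.0109, -0.1137],
       [ 0.1137, -0.0048, -0.9935]]), 't': array([-0.0187,  0.6229,  1.1657])} 0.996123046875
scene {'camera_matrix': array([[510.1452,   0.    , 325.0851],
       [  0.    , 510.1452, 237.8232],
       [  0.    ,   0.    ,   1.    ]]), 'D': array([-0.1406,  0.    ,  0.    ,  0.    ,  0.    ]), 'R': array([[ 0.1913,  0.9815,  0.0003],
       [ 0.8403, -0.1636, -0.5169],
       [-0.5073,  0.0992, -0.8561]]), 't': array([-0.1084, -0.4891,  1.3863])} 0.9960091145833333
{'time_s': 0.1, 'q': array([ 0.8977,  0.1814,  1.6079,  0.    ,  1.3538, -0.2063]), 'dq': array([ 0.0018, -0.0002, -0.0045,  0.0001, -0.0003,  0.0006]), 'joint_efforts': array([ -0.0004, -44.5873, -35.2244,  -0.0003,   0.004 ,  -0.    ]), 'eef_pos': array([0.2584, 0.5131, 0.2305]), 'eef_rot': array([-0.0003,  0.2313,  0.9729, -0.0007]), 'wrist_force': array([1.2498, 0.235 , 0.7894]), 'torque': array([-0.0026, -0.0328, -0.0056]), 'grasp_force': 0.0, 'opening': 1.0007813804583376}
```

View pics/top0.png

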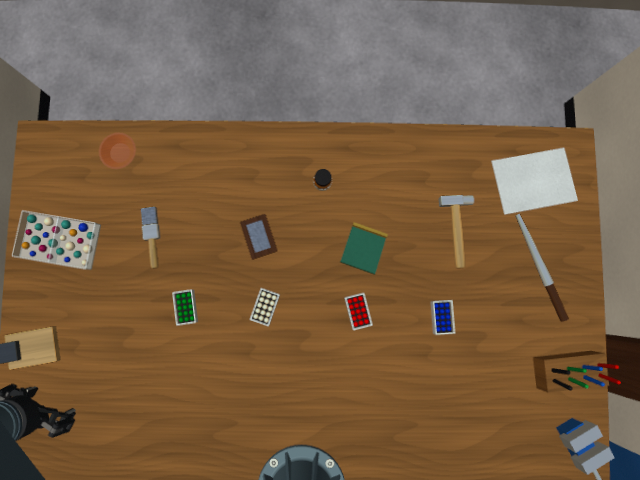

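View pics/scene0.png

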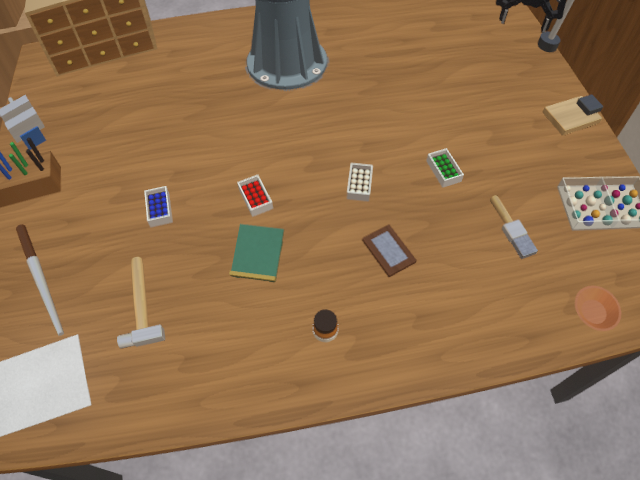

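The top view shows the green tray at (184,307), pearl (264,307), red (358,311), blue (443,317), base (259,237) and rest (364,248), with its ledge on the far side. The scene view shows the same layout: blue (158,206), red (255,194), pearl (360,181), green (446,167), base (389,250), rest (258,252). Next I'll measure them in both views.

```bash
cat > h.py <<'E'
import cv2,numpy as np
from bench import ctrl
np.set_printoptions(precision=4,suppress=True)
I={n:ctrl.camera_info(n) for n in("top","scene")}
def rays(n,px):
    i=I[n]; R,t=i["R"],i["t"]
    u=cv2.undistortPoints(np.float64(px).reshape(-1,1,2),i["camera_matrix"],i["D"]).reshape(-1,2)
    return -R.T@t, np.c_[u,np.ones(len(u))]@R
def cast(n,px,z=0,p0=None,nrm=(0,0,1)):
    p0=np.array([0,0,z]) if p0 is None else p0; C,d=rays(n,px); nrm=np.array(nrm)
    return C+d*(((p0-C)@nrm)/(d@nrm))[:,None]
def cloud(n,d,m):
    v,u=np.nonzero(m&(d>0)); C,r=rays(n,np.c_[u,v]); return C+r*d[v,u][:,None]
def hsv(p): return cv2.cvtColor(p,cv2.COLOR_RGB2HSV).astype(int)
def big(m,c,w):
    k=np.zeros(m.shape,bool); k[c[1]-w:c[1]+w,c[0]-w:c[0]+w]=1; return m&k
def pca(P):
    c=P.mean(0); w,v=np.linalg.eigh(np.cov((P-c).T)); a=np.degrees(np.arctan2(v[1,1],v[0,1]))%180
    return c,a,np.sqrt(w)
def rect(P):
    (x,y),(w,h),a=cv2.minAreaRect((P*1000).astype(np.float32)[:,:2])
    if w<h:w,h,a=h,w,a+90
    return np.array([x,y,w,h,a%180])
def stones(h,k):
    H,S,V=h[...,0],h[...,1],h[...,2]
    return {"blue":(H>105)&(H<135)&(S>150)&(V>60),"green":(H>45)&(H<80)&(S>150)&(V>40),"red":((H<6)|(H>172))&(S>150)&(V>60),
      "pearl":(V>150)&(S>25)&(S<90)}[k]
E
python3 - <<'E'
from h import *
PX={"top":dict(green=(184,307),pearl=(264,307),red=(358,311),blue=(443,317),base=(259,237),rest=(364,248)),
"scene":dict(blue=(158,206),red=(255,194),pearl=(360,181),green=(446,167),base=(389,250),rest=(258,252))}
for n in PX:
    z=np.load(f"/tmp/{n}0.npz"); p,d=z["p"],z["d"]; h=hsv(p)
    for k in("blue","green","red","pearl"):
        c=PX[n][k]; m=big(stones(h,k),c,24); v,u=np.nonzero(m)
        c2,a,s=pca(cast(n,np.c_[u,v],.0165)[:,:2])
        w=big((h[...,1]<60)|(h[...,2]<60),c,26)   # non wood
        w=w|m; w=cv2.morphologyEx(w.astype(np.uint8),cv2.MORPH_OPEN,np.ones((3,3)))>0
        v,u=np.nonzero(w); r=rect(cast(n,np.c_[u,v],.026))
        P=cloud(n,d,big(d>0,c,32)); P=P[P[:,2]>.010]
        print(n,k,m.sum(),c2,round(a,1),s*1e3,"outline",r,"depth",rect(P),len(P),"maxz",np.percentile(P[:,2],95))
    c=PX[n]["base"]; P=cloud(n,d,big(d>0,c,36));Q=P[P[:,2]>.006];print(n,"base depth",rect(Q),"z",np.median(Q[:,2]),"bench",np.median(P[P[:,2]<.006,2]))
    m=big((h[...,1]<70)&(h[...,2]>70),c,32); v,u=np.nonzero(m); print(" felt",rect(cast(n,np.c_[u,v],.012)),pca(cast(n,np.c_[u,v],.012)[:,:2]))
    dk=big((h[...,2]<110),c,34)|m; v,u=np.nonzero(dk);print(" outline",rect(cast(n,np.c_[u,v],.012)))
    c=PX[n]["rest"]; g=big((h[...,0]>65)&(h[...,0]<95)&(h[...,1]>80),c,40)
    P=cloud(n,d,cv2.erode(g.astype(np.uint8),np.ones((3,3)))>0); P=P[P[:,2]>.015]
    A=np.c_[P[:,:2],np.ones(len(P))]; co=np.linalg.lstsq(A,P[:,2],rcond=None)[0]
    print(n,"rest plane",co,"tilt",np.degrees(np.arctan(np.hypot(*co[:2]))),"upslope yaw",np.degrees(np.arctan2(co[1],co[0])),g.sum())
    nr=np.array([-co[0],-co[1],1]);v,u=np.nonzero(g);v2,u2=np.nonzero(big((h[...,0]>15)&(h[...,0]<30)&(h[...,1]>140)&(h[...,2]>120),c,40))
    Q=cast(n,np.c_[u,v],p0=np.array([0,0,co[2]]),nrm=nr); print("  green rect(horizontal proj)",rect(Q),"brass px",len(u2))
E
python3 -c "
import cv2,numpy as np
a=cv2.imread('pics/top0.png');b=cv2.imread('pics/scene0.png')
f=lambda i,x,y,w=50,h=40:cv2.resize(i[y-h:y+h,x-w:x+w],None,fx=4,fy=4,interpolation=cv2.INTER_CUBIC)[:300,:400]
cv2.imwrite('pics/c1.png',np.vstack([np.hstack([f(a,364,250),f(b,258,252)]),np.hstack([f(a,264,310),f(a,259,237)])]))"
```

```text
Traceback (most recent call last):
  File "h.py", line 21, in rect
    (x,y),(w,h),a=cv2.minAreaRect((P*1000).astype(np.float32)[:,:2])
                  ~~~~~~~~~~~~~~~^^^^^^^^^^^^^^^^^^^^^^^^^^^^^^^^^^^
cv2.error: OpenCV(4.12.0) /io/opencv/modules/imgproc/src/convhull.cpp:143: error: (-215:Assertion failed) total >= 0 && (depth == CV_32F || depth == CV_32S) in function 'convexHull'
```

View pics/c1.png

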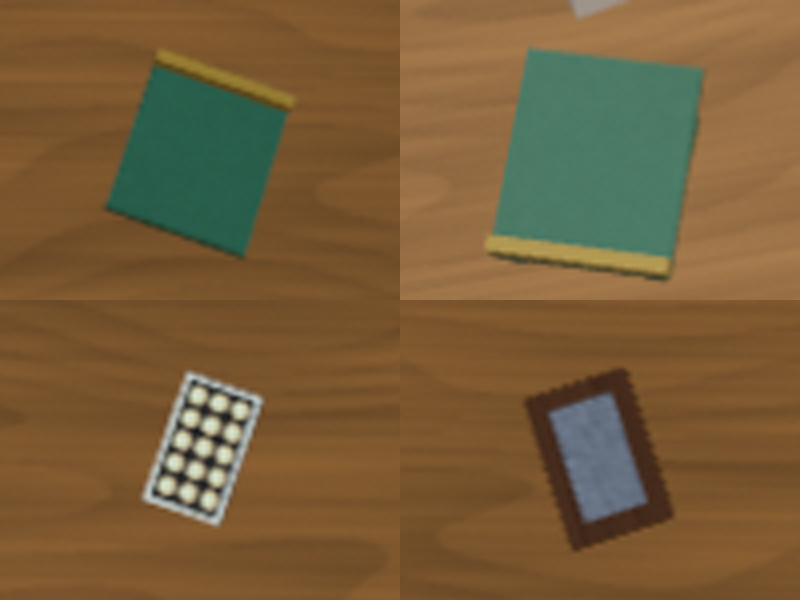

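The crops show the rest clearly, with its brass ledge at the far end (top-camera corners near (354,223) and (387,236)). The pearl tray and the base with its grey felt also show clean edges. The script failed on array contiguity, so I'll fix that.

```bash
sed -i 's/cv2.minAreaRect((P\*1000).astype(np.float32)\[:,:2\])/cv2.minAreaRect(np.ascontiguousarray(P[:,:2]*1000,dtype=np.float32))/' h.py
cat > m.py <<'E'
from h import *
PX={"top":dict(green=(184,307),pearl=(264,307),red=(358,311),blue=(443,317),base=(259,237),rest=(364,248)),
"scene":dict(blue=(158,206),red=(255,194),pearl=(360,181),green=(446,167),base=(389,250),rest=(258,252))}
for n in PX:
    z=np.load(f"/tmp/{n}0.npz"); p,d=z["p"],z["d"]; h=hsv(p)
    for k in("blue","green","red","pearl"):
        c=PX[n][k]; m=big(stones(h,k),c,24); v,u=np.nonzero(m)
        c2,a,s=pca(cast(n,np.c_[u,v],.0165)[:,:2])
        w=big((h[...,1]<60)|(h[...,2]<60),c,26)|m
        w=cv2.morphologyEx(w.astype(np.uint8),cv2.MORPH_OPEN,np.ones((3,3)))>0
        v,u=np.nonzero(w); r=rect(cast(n,np.c_[u,v],.026))
        P=cloud(n,d,big(d>0,c,32)); P=P[P[:,2]>.010]
        print(n,k,m.sum(),c2*1e3,round(a,1),s*1e3,"\n   outline",r,"depth",rect(P),"z95",np.percentile(P[:,2],95))
    c=PX[n]["base"]; P=cloud(n,d,big(d>0,c,36));Q=P[P[:,2]>.006];print(n,"base depth",rect(Q),"z",np.median(Q[:,2]),"bench",np.median(P[P[:,2]<.006,2]))
    m=big((h[...,1]<70)&(h[...,2]>70),c,32); v,u=np.nonzero(m); print(" felt",rect(cast(n,np.c_[u,v],.012)),pca(cast(n,np.c_[u,v],.012)[:,:2]))
    dk=big((h[...,2]<110),c,34)|m; v,u=np.nonzero(dk);print(" outline",rect(cast(n,np.c_[u,v],.012)))
    c=PX[n]["rest"]; g=big((h[...,0]>65)&(h[...,0]<95)&(h[...,1]>80),c,40)
    P=cloud(n,d,cv2.erode(g.astype(np.uint8),np.ones((3,3)))>0); P=P[P[:,2]>.015]
    A=np.c_[P[:,:2],np.ones(len(P))]; co=np.linalg.lstsq(A,P[:,2],rcond=None)[0]
    print(n,"rest plane",co,"tilt",np.degrees(np.arctan(np.hypot(*co[:2]))),"upslope yaw",np.degrees(np.arctan2(co[1],co[0])),g.sum())
    nr=np.array([-co[0],-co[1],1]);v,u=np.nonzero(g);v2,u2=np.nonzero(big((h[...,0]>15)&(h[...,0]<30)&(h[...,1]>140)&(h[...,2]>140),c,40))
    Q=cast(n,np.c_[u,v],p0=np.array([0,0,co[2]]),nrm=nr); r=rect(Q); print("  green rect(horizontal proj)",r,"z at centre",co@[r[0]/1e3,r[1]/1e3,1],"brass px",len(u2))
E
python3 m.py
```

```text
top blue 338 [ 435.0788 -355.8833] 4.7 [10.9908 21.2304] 
   outline [ 435.176  -353.3263   85.4183   56.3106    4.161 ] depth [ 423.893  -356.423   107.619    52.5589    2.916 ] z95 0.0276808289170036
top green 319 [453.2086 304.0498] 9.3 [11.27  21.322] 
   outline [453.4886 301.7103  85.7344  55.7124   8.9559] depth [453.6097 304.1678  83.2712  53.1587  10.0097] z95 0.027302756799049407
top red 372 [ 448.2278 -138.7419] 14.4 [11.5369 21.1164] 
   outline [ 448.1027 -138.1797   85.8351   52.2603   14.0999] depth [ 447.4189 -137.4363   84.3504   50.9014   14.8781] z95 0.027522524505121892
top pearl 232 [457.6588 101.5298] 165.3 [13.7707 22.398 ] 
   outline [456.8257  99.438   85.6998  52.2994 161.6073] depth [455.8335  98.2876  84.669   50.0499 161.2705] z95 0.027480449817081466
top base depth [643.4331 123.1595 176.4254 170.4156 178.8973] z 0.012170951674858821 bench 8.407317625502841e-05
 felt [638.5587 121.0142  78.9719  45.0434  19.424 ] (array([0.6382, 0.1205]), np.float64(19.296708962872998), array([0.013 , 0.0227]))
 outline [631.5143 134.9375 191.2334 110.0763 113.0158]
top
[... 861 characters left out ...]
7065] 159.3 [15.3062 23.2968] 
   outline [465.0191  97.9801 102.8187  52.8133 161.3925] depth [457.6492 100.2272  86.3981  49.422  162.8403] z95 0.026149843476850187
scene base depth [638.7065 120.9488 105.2907  71.2293  18.9456] z 0.01145201218139369 bench -0.0005560209070082922
 felt [639.5017 121.6494  78.1283  44.1399  19.6497] (array([0.64  , 0.1217]), np.float64(19.11361971353776), array([0.0127, 0.0225]))
 outline [642.8922 120.1019 104.9539  71.3273  19.5658]
scene rest plane [-0.2535  0.0899  0.2041] tilt 15.052270414737565 upslope yaw 160.4708417612348 2042
  green rect(horizontal proj) [ 604.5353 -147.5078   93.5378   91.7078  161.0109] z at centre 0.03758868985468128 brass px 68
```

```bash
cat > mv.py <<'E'
import sys
from h import *
from scipy.spatial.transform import Rotation as Rn
# usage: mv.py x,y,z,yaw ...  (mm, deg) -> values for successive calls
o=ctrl.get_obs(); w,x,y,z=o["eef_rot"]; R=Rn.from_quat([x,y,z,w]).as_matrix()
p=o["eef_pos"]*1e3; yaw=np.degrees(np.arctan2(R[1,0],R[0,0]))%360
print("t",o["time_s"],"pos",p,"yaw",yaw,"open",o["opening"]*85,"gf",o["grasp_force"],"F",o["wrist_force"])
for a in sys.argv[1:]:
    T=np.array([float(v) for v in a.split(",")])
    c,s=np.cos(np.radians(yaw)),np.sin(np.radians(yaw))
    M=np.array([[c,s,0],[s,-c,0],[0,0,-1]])  # columns: tool x,y,z in world
    d=np.round(M.T@(T[:3]-p)/400,3); dy=-((T[3]-yaw+180)%360-180); r=np.round(dy/180,3)
    print(a,"->",list(d),r,"rows",max(np.linalg.norm(d)*400/41.7,abs(dy)/7.16))
    p=p+M@d*400; yaw=(yaw-r*180)%360
E
python3 mv.py 320,230,220,153.2 380,-80,200,165 435.5,-355,120,184.2 435.5,-355,0,184.2
```

```text
t 0.1 pos [258.4432 513.1116 230.5036] yaw 153.25277052799865 open 85.0664173389587 gf 0.0 F [1.2498 0.235  0.7894]
320,230,220,153.2 -> [np.float64(-0.456), np.float64(-0.563), np.float64(0.026)] 0.0 rows 6.954145367264718
380,-80,200,165 -> [np.float64(-0.483), np.float64(-0.624), np.float64(0.05)] -0.065 rows 7.584400607370251
435.5,-355,120,184.2 -> [np.float64(-0.312), np.float64(-0.628), np.float64(0.2)] -0.107 rows 6.9946937019109505
435.5,-355,0,184.2 -> [np.float64(-0.0), np.float64(-0.0), np.float64(0.3)] 0.0 rows 2.8776978417266186
```

drive_tool:
  plan:
    - [[-0.456,-0.563,0.026,0],[-0.456,-0.563,0.026,0],[-0.456,-0.563,0.026,0],[-0.456,-0.563,0.026,0],[-0.456,-0.563,0.026,0],[-0.456,-0.563,0.026,0],[-0.456,-0.563,0.026,0],[-0.456,-0.563,0.026,0],[-0.456,-0.563,0.026,0]]
  jaw: 0

```text
time_s: 0.85
eef_pos: [0.3209, 0.2285, 0.2208]
eef_rot: [0.0, 0.234, 0.972, 0.0]
wrist_force: [0.2, 0.5, -0.5]
opening: 1.001
grasp_force: 0.0
```

drive_tool:
  plan:
    - [[-0.483,-0.624,0.05,-0.065],[-0.483,-0.624,0.05,-0.065],[-0.483,-0.624,0.05,-0.065],[-0.483,-0.624,0.05,-0.065],[-0.483,-0.624,0.05,-0.065],[-0.483,-0.624,0.05,-0.065],[-0.483,-0.624,0.05,-0.065],[-0.483,-0.624,0.05,-0.065],[-0.483,-0.624,0.05,-0.065],[-0.483,-0.624,0.05,-0.065]]

```text
time_s: 1.68
eef_pos: [0.381, -0.0805, 0.2006]
eef_rot: [-0.0, 0.132, 0.991, 0.0]
wrist_force: [-0.3, 0.4, -0.7]
opening: 1.004
grasp_force: 0.0
```

drive_tool:
  plan:
    - [[-0.312,-0.628,0.2,-0.107],[-0.312,-0.628,0.2,-0.107],[-0.312,-0.628,0.2,-0.107],[-0.312,-0.628,0.2,-0.107],[-0.312,-0.628,0.2,-0.107],[-0.312,-0.628,0.2,-0.107],[-0.312,-0.628,0.2,-0.107],[-0.312,-0.628,0.2,-0.107],[-0.312,-0.628,0.2,-0.107],[-0.312,-0.628,0.2,-0.107]]

```text
time_s: 2.52
eef_pos: [0.4367, -0.3521, 0.1202]
eef_rot: [-0.0, -0.038, 0.999, 0.001]
wrist_force: [0.0, -0.1, 0.9]
opening: 1.0
grasp_force: 0.0
```

```bash
python3 mv.py 435.5,-355,0,184.2
```

```text
t 2.5167 pos [ 436.6628 -352.1265  120.1792] yaw 184.33285687298596 open 84.96266479523514 gf 0.0 F [ 0.0329 -0.1182  0.8502]
435.5,-355,0,184.2 -> [np.float64(0.003), np.float64(-0.007), np.float64(0.3)] 0.001 rows 2.8786249505765835
```

drive_tool:
  plan:
    - [[0,0,0.08,0],[0,0,0.16,0],[0,0,0.22,0],[0,0,0.26,0],[0,0,0.28,0],[0,0,0.29,0],[0,0,0.3,0],[0,0,0.3,0],[0,0,0.3,0]]

```text
time_s: 3.27
eef_pos: [0.4366, -0.3548, 0.0021]
eef_rot: [0.001, -0.037, 0.999, -0.001]
wrist_force: [-0.5, -0.5, 0.7]
opening: 0.998
grasp_force: 0.0
```

```bash
python3 mv.py 435.5,-355,0,184.2
```

```text
t 3.2667 pos [ 436.5661 -354.8192    2.0958] yaw 184.24393231628576 open 84.825651337493 gf 0.0 F [-0.4624 -0.4816  0.6801]
435.5,-355,0,184.2 -> [np.float64(0.003), np.float64(-0.0), np.float64(0.005)] 0.0 rows 0.05593239227669352
```

drive_tool:
  plan:
    - [[0.003,0,0.003,0],[0.003,0,0.003,0],[0.003,0,0.003,0],[0.003,0,0.003,0],[0.003,0,0.003,0],[0.003,0,0.003,0],[0.003,0,0.003,0],[0.003,0,0.003,0],[0.003,0,0.003,0],[0.003,0,0.003,0],[0.003,0,0.003,0],[0.003,0,0.003,0]]
  jaw: 1

```text
time_s: 4.27
eef_pos: [0.435, -0.3553, 0.0005]
eef_rot: [0.0, -0.037, 0.999, -0.001]
wrist_force: [0.0, -0.4, 6.2]
opening: 0.573
grasp_force: 63.4
```

```bash
python3 mv.py 435.5,-355,150,184.2 570,-100,150,184.2 638.9,121.2,150,199.3 638.9,121.2,30,199.3
python3 - <<'E'
from h import *
p,d=ctrl.camera("scene"); cv2.imwrite("pics/grip.png",cv2.resize(p[150:270,80:240,::-1],None,fx=4,fy=4,interpolation=cv2.INTER_CUBIC))
E
```

```text
t 4.2667 pos [ 434.9997 -355.3295    0.5039] yaw 184.20299458332815 open 48.74548028840986 gf 63.43141436576843 F [ 0.0135 -0.384   6.1662]
435.5,-355,150,184.2 -> [np.float64(-0.001), np.float64(0.001), np.float64(-0.374)] 0.0 rows 3.5875556238583575
570,-100,150,184.2 -> [np.float64(-0.382), np.float64(0.611), np.float64(0.0)] 0.0 rows 6.912101358510489
638.9,121.2,150,199.3 -> [np.float64(-0.213), np.float64(0.539), np.float64(0.0)] -0.084 rows 5.55933024523829
638.9,121.2,30,199.3 -> [np.float64(0.0), np.float64(-0.0), np.float64(0.3)] 0.0 rows 2.8776978417266186
```

View pics/grip.png

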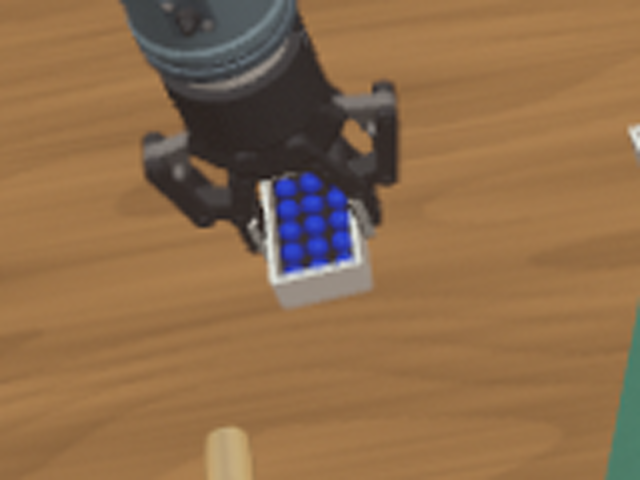

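The blue tray is held squarely between the pads, at about (315,230) in the crop. I'll lift it and carry it to the base.

drive_tool:
  plan:
    - [[0,0,-0.05,0],[0,0,-0.15,0],[0,0,-0.25,0],[0,0,-0.35,0],[0,0,-0.374,0],[0,0,-0.374,0]]

```text
time_s: 4.82
eef_pos: [0.4363, -0.3567, 0.1534]
eef_rot: [0.002, -0.037, 0.999, -0.003]
wrist_force: [0.1, -0.3, -1.5]
opening: 0.57
grasp_force: 62.9
```

drive_tool:
  plan:
    - [[-0.03,0.05,0,0],[-0.08,0.13,0,0],[-0.14,0.22,0,0],[-0.2,0.32,0,0],[-0.26,0.42,0,0],[-0.32,0.51,0,0],[-0.36,0.58,0,0],[-0.382,0.611,0,0],[-0.382,0.611,0,0]]

```text
time_s: 5.57
eef_pos: [0.5689, -0.095, 0.1464]
eef_rot: [-0.002, -0.039, 0.999, 0.001]
wrist_force: [-0.8, 0.1, -0.8]
opening: 0.573
grasp_force: 62.7
```

drive_tool:
  plan:
    - [[-0.02,0.05,0,-0.01],[-0.06,0.14,0,-0.025],[-0.1,0.24,0,-0.04],[-0.14,0.34,0,-0.055],[-0.17,0.43,0,-0.07],[-0.2,0.5,0,-0.08],[-0.213,0.539,0,-0.084],[-0.213,0.539,0,-0.084],[-0.213,0.539,0,-0.084],[-0.213,0.539,0,-0.084]]

```text
time_s: 6.4
eef_pos: [0.6371, 0.1203, 0.1474]
eef_rot: [-0.002, -0.167, 0.986, -0.0]
wrist_force: [-0.9, 0.3, -1.8]
opening: 0.574
grasp_force: 62.7
```

```bash
python3 mv.py 638.9,121.2,30,199.3 638.9,121.2,13.5,199.3
cat > seg.py <<'E'
from h import *
import sys
# stones of colour k anywhere, at stone height zs (m): both views
def find(k,zs,win=None):
    for n in("top","scene"):
        p,d=ctrl.camera(n); m=stones(hsv(p),k)
        C,r=rays(n,[[0,0]])
        q,cc,st,ce=cv2.connectedComponentsWithStats(cv2.morphologyEx(m.astype(np.uint8),cv2.MORPH_CLOSE,np.ones((5,5))))
        for i in range(1,q):
            if st[i,4]<150: continue
            v,u=np.nonzero((cc==i)&m); P=cast(n,np.c_[u,v],zs)[:,:2]; c,a,s=pca(P)
            if win is None or np.hypot(*(c-np.array(win)/1e3))<.08: print(n,k,"n",len(u),"c",c*1e3,"yaw",round(a,1))
if __name__=="__main__": find(sys.argv[1],float(sys.argv[2]),[float(v) for v in sys.argv[3].split(",")])
E
```

```text
t 6.4 pos [637.0957 120.3095 147.4149] yaw 199.2770293211397 open 48.798786357787364 gf 62.71923780441284 F [-0.8701  0.2802 -1.7937]
638.9,121.2,30,199.3 -> [np.float64(-0.005), np.float64(0.001), np.float64(0.294)] -0.0 rows 2.8205680034762413
638.9,121.2,13.5,199.3 -> [np.float64(0.0), np.float64(-0.0), np.float64(0.041)] -0.0 rows 0.3932853717026379
```

drive_tool:
  plan:
    - [[-0.002,0,0.05,0],[-0.005,0.001,0.12,0],[-0.005,0.001,0.19,0],[-0.005,0.001,0.24,0],[-0.005,0.001,0.28,0],[-0.005,0.001,0.294,0],[-0.005,0.001,0.294,0],[-0.005,0.001,0.294,0],[-0.005,0.001,0.294,0]]

```text
time_s: 7.15
eef_pos: [0.6411, 0.1221, 0.0332]
eef_rot: [0.001, -0.168, 0.986, -0.0]
wrist_force: [0.3, 0.0, -0.9]
opening: 0.574
grasp_force: 62.7
```

```bash
python3 mv.py 638.9,121.2,13.2,199.3; python3 seg.py blue 0.046 640,120
```

```text
t 7.15 pos [641.0968 122.0602  33.2341] yaw 199.28709650225036 open 48.792465158218135 gf 62.735416889190674 F [ 0.3408  0.0427 -0.8853]
638.9,121.2,13.2,199.3 -> [np.float64(0.006), np.float64(-0.0), np.float64(0.05)] -0.0 rows 0.4830572014202081
scene blue n 193 c [653.0396 130.6582] yaw 175.9
```

drive_tool:
  plan:
    - [[0,0,0.01,0],[0,0,0.02,0],[0,0,0.025,0],[0,0,0.025,0],[0,0,0.025,0],[0,0,0.025,0],[0,0,0.025,0],[0,0,0.025,0]]

```text
time_s: 7.92
eef_pos: [0.6401, 0.1227, 0.0218]
eef_rot: [0.0, -0.168, 0.986, -0.0]
wrist_force: [-0.3, 0.4, -1.9]
opening: 0.572
grasp_force: 62.7
```

```bash
python3 mv.py 638.9,121.2,13.2,199.3; sleep 0;  python3 mv.py
```

```text
t 7.9167 pos [640.0528 122.6983  21.8359] yaw 199.33777843004475 open 48.61619164108516 gf 62.735702991485596 F [-0.2723  0.3806 -1.8564]
638.9,121.2,13.2,199.3 -> [np.float64(0.004), np.float64(-0.003), np.float64(0.022)] 0.0 rows 0.2164127419218892
t 7.9167 pos [640.0528 122.6983  21.8359] yaw 199.33777843004475 open 48.61619164108516 gf 62.735702991485596 F [-0.2723  0.3806 -1.8564]
```

drive_tool:
  plan:
    - [[0.003,-0.003,0.006,0],[0.003,-0.003,0.012,0],[0.003,-0.003,0.017,0],[0.003,-0.003,0.021,0],[0.003,-0.003,0.021,0],[0.003,-0.003,0.021,0],[0.003,-0.003,0.021,0],[0.003,-0.003,0.021,0]]

```text
time_s: 8.58
eef_pos: [0.6393, 0.1212, 0.0134]
eef_rot: [0.0, -0.168, 0.986, -0.0]
wrist_force: [-0.2, 0.3, -1.0]
opening: 0.571
grasp_force: 62.9
```

```bash
python3 mv.py 638.9,121.2,12.8,199.3
```

```text
t 8.5833 pos [639.2931 121.1671  13.3884] yaw 199.33524615823367 open 48.55096304717177 gf 62.87175893783569 F [-0.201   0.2731 -1.0461]
638.9,121.2,12.8,199.3 -> [np.float64(0.001), np.float64(0.0), np.float64(0.001)] 0.0 rows 0.013565597720605227
```

Not touching yet, about 1 mm above. I'll ease down a little, release and back off.

drive_tool:
  plan:
    - [[0,0,0.001,0],[0,0,0.002,0],[0,0,0.002,0]]

```text
time_s: 8.83
eef_pos: [0.6393, 0.1211, 0.0126]
eef_rot: [0.0, -0.168, 0.986, -0.0]
wrist_force: [-0.3, -0.0, -1.7]
opening: 0.571
grasp_force: 62.8
```

drive_tool:
  plan:
    - [[0,0,0,0],[0,0,0,0],[0,0,0,0],[0,0,0,0],[0,0,0,0],[0,0,0,0]]
  jaw: 0

```text
time_s: 9.33
eef_pos: [0.6393, 0.1212, 0.0126]
eef_rot: [0.0, -0.168, 0.986, -0.0]
wrist_force: [-0.2, 0.1, -0.2]
opening: 0.998
grasp_force: 0.0
```

drive_tool:
  plan:
    - [[0,0,-0.05,0],[0,0,-0.15,0],[0,0,-0.25,0],[0,0,-0.3,0],[0,0,-0.3,0]]

```text
time_s: 9.75
eef_pos: [0.6433, 0.1213, 0.1397]
eef_rot: [0.006, -0.168, 0.986, -0.001]
wrist_force: [1.4, 0.7, 0.9]
opening: 1.0
grasp_force: 0.0
```

```bash
python3 mv.py 530,230,130,189.3 453.2,304.6,100,189.3
```

```text
t 9.75 pos [643.3058 121.285  139.6655] yaw 199.34759817526893 open 85.00367309196348 gf 0.0 F [1.4139 0.6539 0.881 ]
530,230,130,189.3 -> [np.float64(0.177), np.float64(0.35), np.float64(0.024)] 0.056 rows 3.7692471594124153
453.2,304.6,100,189.3 -> [np.float64(0.16), np.float64(0.215), np.float64(0.075)] -0.0 rows 2.6695290263934286
```

drive_tool:
  plan:
    - [[0.05,0.1,0.01,0.02],[0.1,0.2,0.02,0.04],[0.15,0.3,0.024,0.056],[0.177,0.35,0.024,0.056],[0.177,0.35,0.024,0.056],[0.177,0.35,0.024,0.056]]

```text
time_s: 10.25
eef_pos: [0.5244, 0.231, 0.1223]
eef_rot: [-0.001, -0.082, 0.997, -0.0]
wrist_force: [0.8, -0.3, -0.3]
opening: 0.999
grasp_force: 0.0
```

drive_tool:
  plan:
    - [[0.05,0.07,0.02,0],[0.11,0.15,0.05,0],[0.16,0.215,0.075,0],[0.16,0.215,0.075,0],[0.16,0.215,0.075,0],[0.16,0.215,0.075,0],[0.16,0.215,0.075,0]]

```text
time_s: 10.83
eef_pos: [0.451, 0.3036, 0.0935]
eef_rot: [0.001, -0.08, 0.997, 0.0]
wrist_force: [0.7, -0.5, 0.0]
opening: 1.003
grasp_force: 0.0
```

```bash
python3 mv.py 453.2,304.6,0.5,189.3
cat > chk.py <<'E'
from h import *
import sys
# rim outline of the stack top vs base: chk.py ztop x y   (depth slice)
zt,x,y=[float(v) for v in sys.argv[1:4]]
for n in("top","scene"):
    p,d=ctrl.camera(n); cv2.imwrite(f"pics/chk_{n}_{int(ctrl.get_obs()['time_s']*10)}.png",p[:,:,::-1])
    P=cloud(n,d,d>0); P=P[np.hypot(P[:,0]-x,P[:,1]-y)<.075]
    Q=P[(P[:,2]>zt-.004)&(P[:,2]<zt+.006)]; print(n,"top rim",rect(Q),len(Q),"zmed",np.median(Q[:,2]),"zmax",P[:,2].max())
    h=hsv(p); 
    for k in("blue","green","red","pearl"):
        v,u=np.nonzero(stones(h,k)); C=cast(n,np.c_[u,v],zt-.0095)[:,:2]; C=C[np.hypot(C[:,0]-x,C[:,1]-y)<.045]
        if len(C)>100: c,a,s=pca(C); print("   ",k,len(C),c*1e3,a)
E
python3 chk.py .038 .639 .1212
```

```text
t 10.8333 pos [450.988  303.6381  93.4525] yaw 189.16487511794946 open 85.22351044149737 gf 0.0 F [ 0.7386 -0.5296  0.0229]
453.2,304.6,0.5,189.3 -> [np.float64(-0.006), np.float64(0.001), np.float64(0.232)] -0.001 rows 2.2261844381769835
top top rim [639.131  120.1087  85.1379  49.886   19.4088] 133 zmed 0.03805771385703438 zmax 0.04304184266594313
    blue 336 [640.2056 121.6361] 20.24935726179686
scene top rim [639.8738 121.7846  86.2139  51.9076  19.4757] 227 zmed 0.03693786651337283 zmax 0.04260571908306654
    blue 315 [640.6363 123.5235] 19.028101610369788
```

drive_tool:
  plan:
    - [[-0.006,0.001,0.07,0],[-0.006,0.001,0.14,0],[-0.006,0.001,0.19,0],[-0.006,0.001,0.22,0],[-0.006,0.001,0.23,0],[-0.006,0.001,0.231,0],[-0.006,0.001,0.231,0],[-0.006,0.001,0.231,0]]

```text
time_s: 11.6
eef_pos: [0.4526, 0.3056, 0.0019]
eef_rot: [0.001, -0.081, 0.997, 0.0]
wrist_force: [0.1, 0.2, 0.2]
opening: 0.996
grasp_force: 0.0
```

```bash
python3 mv.py 453.2,304.6,0.5,189.3
```

```text
t 11.6 pos [452.6498 305.6101   1.9064] yaw 189.2465650937858 open 84.63976999340252 gf 0.0 F [0.1064 0.2046 0.2055]
453.2,304.6,0.5,189.3 -> [np.float64(-0.001), np.float64(-0.003), np.float64(0.004)] -0.0 rows 0.048911458163959566
```

drive_tool:
  plan:
    - [[-0.001,-0.002,0.003,0],[-0.001,-0.002,0.003,0],[-0.001,-0.002,0.003,0],[-0.001,-0.002,0.003,0],[-0.001,-0.002,0.003,0],[-0.001,-0.002,0.003,0],[-0.001,-0.002,0.003,0],[-0.001,-0.002,0.003,0],[-0.001,-0.002,0.003,0],[-0.001,-0.002,0.003,0]]
  jaw: 1

```text
time_s: 12.43
eef_pos: [0.4525, 0.3048, 0.0002]
eef_rot: [0.001, -0.081, 0.997, 0.0]
wrist_force: [-0.4, -0.9, 6.1]
opening: 0.575
grasp_force: 63.4
```

```bash
python3 mv.py 453.2,304.6,130,189.3 639.3,121.2,130,199.4
```

```text
t 12.4333 pos [452.54   304.7666   0.1795] yaw 189.26273911036176 open 48.894511446572196 gf 63.37875779019669 F [-0.4416 -0.9279  6.0957]
453.2,304.6,130,189.3 -> [np.float64(-0.002), np.float64(-0.001), np.float64(-0.325)] -0.0 rows 3.117579781454784
639.3,121.2,130,199.4 -> [np.float64(-0.385), np.float64(-0.527), np.float64(0.0)] -0.056 rows 6.260446186816704
```

drive_tool:
  plan:
    - [[0,0,-0.05,0],[0,0,-0.13,0],[0,0,-0.22,0],[0,0,-0.3,0],[0,0,-0.325,0],[0,0,-0.325,0]]

```text
time_s: 12.93
eef_pos: [0.454, 0.3054, 0.1326]
eef_rot: [0.003, -0.081, 0.997, 0.001]
wrist_force: [0.1, 0.7, -0.5]
opening: 0.571
grasp_force: 62.6
```

drive_tool:
  plan:
    - [[-0.03,-0.04,0,-0.005],[-0.08,-0.11,0,-0.012],[-0.14,-0.19,0,-0.02],[-0.2,-0.27,0,-0.03],[-0.26,-0.36,0,-0.04],[-0.32,-0.44,0,-0.048],[-0.365,-0.5,0,-0.054],[-0.385,-0.527,0,-0.056],[-0.385,-0.527,0,-0.056],[-0.385,-0.527,0,-0.056],[-0.385,-0.527,0,-0.056]]

```text
time_s: 13.85
eef_pos: [0.6359, 0.1223, 0.1275]
eef_rot: [-0.002, -0.168, 0.986, 0.001]
wrist_force: [1.2, 0.3, -1.3]
opening: 0.572
grasp_force: 62.6
```

```bash
python3 mv.py 639.3,121.2,50,199.4
```

```text
t 13.85 pos [635.8617 122.2905 127.5165] yaw 199.36333318935618 open 48.65451087975326 gf 62.60140000667889 F [ 1.1808  0.3018 -1.2773]
639.3,121.2,50,199.4 -> [np.float64(-0.007), np.float64(-0.005), np.float64(0.194)] -0.0 rows 1.8627398368555117
```

drive_tool:
  plan:
    - [[-0.003,-0.003,0.04,0],[-0.003,-0.003,0.09,0],[-0.003,-0.003,0.14,0],[-0.003,-0.003,0.18,0],[-0.003,-0.003,0.19,0],[-0.003,-0.003,0.19,0],[-0.003,-0.003,0.19,0],[-0.003,-0.003,0.19,0],[-0.003,-0.003,0.19,0],[-0.003,-0.003,0.19,0]]

```text
time_s: 14.68
eef_pos: [0.6401, 0.1205, 0.0546]
eef_rot: [0.001, -0.168, 0.986, -0.0]
wrist_force: [-0.2, -0.5, -1.3]
opening: 0.572
grasp_force: 62.6
```

```bash
python3 mv.py 639.3,121.2,39,199.4
```

```text
t 14.6833 pos [640.0627 120.5306  54.6045] yaw 199.33923904338852 open 48.62066972779739 gf 62.59470444289036 F [-0.2125 -0.529  -1.2705]
639.3,121.2,39,199.4 -> [np.float64(0.001), np.float64(0.002), np.float64(0.039)] -0.0 rows 0.37471510761869753
```

drive_tool:
  plan:
    - [[0.001,0.001,0.01,0],[0.001,0.001,0.02,0],[0.001,0.001,0.028,0],[0.001,0.001,0.034,0],[0.001,0.001,0.037,0],[0.001,0.001,0.037,0],[0.001,0.001,0.037,0],[0.001,0.001,0.037,0],[0.001,0.001,0.037,0]]

```text
time_s: 15.43
eef_pos: [0.6388, 0.1207, 0.0383]
eef_rot: [-0.0, -0.168, 0.986, 0.0]
wrist_force: [-1.1, -0.7, -1.3]
opening: 0.574
grasp_force: 62.7
```

```bash
python3 mv.py 639.3,121.2,38.3,199.4
```

```text
t 15.4333 pos [638.7696 120.6669  38.3461] yaw 199.3319817051999 open 48.77071416592671 gf 62.744099679985084 F [-1.1316 -0.6781 -1.3029]
639.3,121.2,38.3,199.4 -> [np.float64(-0.002), np.float64(0.001), np.float64(0.0)] -0.0 rows 0.021449093309350496
```

drive_tool:
  plan:
    - [[-0.001,0.001,0.001,0],[-0.001,0.001,0.001,0],[-0.001,0.001,0.001,0]]

```text
time_s: 15.68
eef_pos: [0.6392, 0.1211, 0.0382]
eef_rot: [0.0, -0.168, 0.986, -0.0]
wrist_force: [-0.2, -1.0, 1.2]
opening: 0.572
grasp_force: 62.8
```

drive_tool:
  plan:
    - [[0,0,0,0],[0,0,0,0],[0,0,0,0],[0,0,0,0],[0,0,0,0],[0,0,0,0]]
  jaw: 0

```text
time_s: 16.18
eef_pos: [0.639, 0.1212, 0.0381]
eef_rot: [0.0, -0.168, 0.986, 0.0]
wrist_force: [-1.1, 1.0, 1.1]
opening: 0.998
grasp_force: 0.0
```

drive_tool:
  plan:
    - [[0,0,-0.05,0],[0,0,-0.15,0],[0,0,-0.25,0],[0,0,-0.27,0],[0,0,-0.27,0]]

```text
time_s: 16.6
eef_pos: [0.6422, 0.1213, 0.1513]
eef_rot: [0.004, -0.168, 0.986, -0.001]
wrist_force: [0.2, -0.6, -0.4]
opening: 1.001
grasp_force: 0.0
```

```bash
python3 mv.py 540,-20,140,194.4 448,-138,90,194.4
```

```text
t 16.6 pos [642.174  121.2798 151.3437] yaw 199.33967211344847 open 85.10427460582038 gf 0.0 F [ 0.1677 -0.5532 -0.3821]
540,-20,140,194.4 -> [np.float64(0.358), np.float64(-0.249), np.float64(0.028)] 0.027 rows 4.1916270130037185
448,-138,90,194.4 -> [np.float64(0.296), np.float64(-0.228), np.float64(0.125)] 0.0 rows 3.7792425933989273
```

drive_tool:
  plan:
    - [[0.09,-0.06,0.007,0.008],[0.18,-0.125,0.014,0.016],[0.27,-0.19,0.02,0.027],[0.358,-0.249,0.028,0.027],[0.358,-0.249,0.028,0.027],[0.358,-0.249,0.028,0.027]]

```text
time_s: 17.1
eef_pos: [0.5345, -0.0219, 0.1333]
eef_rot: [-0.002, -0.124, 0.992, 0.0]
wrist_force: [0.3, -0.0, -0.2]
opening: 0.998
grasp_force: 0.0
```

drive_tool:
  plan:
    - [[0.09,-0.07,0.03,0],[0.18,-0.14,0.07,0],[0.26,-0.2,0.11,0],[0.296,-0.228,0.125,0],[0.296,-0.228,0.125,0],[0.296,-0.228,0.125,0],[0.296,-0.228,0.125,0],[0.296,-0.228,0.125,0]]

```text
time_s: 17.77
eef_pos: [0.4463, -0.1374, 0.0853]
eef_rot: [0.001, -0.127, 0.992, -0.0]
wrist_force: [0.3, -0.2, -0.2]
opening: 1.001
grasp_force: 0.0
```

```bash
python3 mv.py 448,-138,0.5,194.4; python3 chk.py .064 .639 .1212
```

```text
t 17.7667 pos [ 446.3423 -137.3704   85.2536] yaw 194.55966616703847 open 85.11701889851669 gf 0.0 F [ 0.3103 -0.2023 -0.2073]
448,-138,0.5,194.4 -> [np.float64(-0.004), np.float64(-0.003), np.float64(0.212)] 0.001 rows 2.0341386481249257
top top rim [639.1318 119.8287  84.6454  50.0299  19.295 ] 132 zmed 0.06421972667819176 zmax 0.07200203315391285
    green 328 [639.9655 121.2456] 19.740870302250784
scene top rim [639.9587 121.2084  85.4283  52.7326  19.0175] 235 zmed 0.06303206612915024 zmax 0.06779357155214683
    green 283 [639.7195 123.3248] 20.528178779882467
    pearl 101 [637.4586 128.4606] 17.182442977451274
```

drive_tool:
  plan:
    - [[-0.003,-0.002,0.06,0],[-0.003,-0.002,0.12,0],[-0.003,-0.002,0.17,0],[-0.003,-0.002,0.2,0],[-0.003,-0.002,0.21,0],[-0.003,-0.002,0.21,0],[-0.003,-0.002,0.21,0],[-0.003,-0.002,0.21,0]]

```text
time_s: 18.53
eef_pos: [0.4474, -0.1388, 0.0019]
eef_rot: [0.001, -0.126, 0.992, -0.001]
wrist_force: [-0.1, -0.7, 0.6]
opening: 1.0
grasp_force: 0.0
```

```bash
python3 mv.py 448,-138,0.5,194.4
```

```text
t 18.5333 pos [ 447.4422 -138.8352    1.9279] yaw 194.51102240135248 open 84.95961231944004 gf 0.0 F [-0.0935 -0.7056  0.6333]
448,-138,0.5,194.4 -> [np.float64(-0.002), np.float64(0.002), np.float64(0.004)] 0.001 rows 0.04699260897425761
```

drive_tool:
  plan:
    - [[-0.001,0.001,0.003,0],[-0.001,0.001,0.003,0],[-0.001,0.001,0.003,0],[-0.001,0.001,0.003,0],[-0.001,0.001,0.003,0],[-0.001,0.001,0.003,0],[-0.001,0.001,0.003,0],[-0.001,0.001,0.003,0],[-0.001,0.001,0.003,0],[-0.001,0.001,0.003,0]]
  jaw: 1

```text
time_s: 19.37
eef_pos: [0.4472, -0.1384, 0.0005]
eef_rot: [0.0, -0.126, 0.992, -0.0]
wrist_force: [-0.1, 2.4, 6.0]
opening: 0.574
grasp_force: 62.7
```

```bash
python3 mv.py 448,-138,150,194.4 639.3,121.2,150,199.4
```

```text
t 19.3667 pos [ 447.2308 -138.4112    0.5051] yaw 194.4703721581064 open 48.80934864242776 gf 62.74363160133362 F [-0.101   2.4086  6.0316]
448,-138,150,194.4 -> [np.float64(-0.002), np.float64(0.001), np.float64(-0.374)] 0.0 rows 3.587594095273322
639.3,121.2,150,199.4 -> [np.float64(-0.625), np.float64(0.507), np.float64(0.0)] -0.027 rows 7.7197310124533844
```

drive_tool:
  plan:
    - [[0,0,-0.05,0],[0,0,-0.14,0],[0,0,-0.24,0],[0,0,-0.33,0],[0,0,-0.374,0],[0,0,-0.374,0]]

```text
time_s: 19.87
eef_pos: [0.4495, -0.1398, 0.1544]
eef_rot: [0.004, -0.126, 0.992, -0.003]
wrist_force: [0.8, -0.2, -1.9]
opening: 0.575
grasp_force: 62.8
```

drive_tool:
  plan:
    - [[-0.04,0.035,0,0],[-0.1,0.08,0,-0.005],[-0.18,0.145,0,-0.01],[-0.26,0.21,0,-0.015],[-0.34,0.275,0,-0.02],[-0.42,0.34,0,-0.025],[-0.5,0.405,0,-0.027],[-0.57,0.462,0,-0.027],[-0.61,0.495,0,-0.027],[-0.625,0.507,0,-0.027],[-0.625,0.507,0,-0.027],[-0.625,0.507,0,-0.027]]

```text
time_s: 20.87
eef_pos: [0.6369, 0.1203, 0.1477]
eef_rot: [-0.001, -0.168, 0.986, -0.0]
wrist_force: [-0.2, 0.4, -1.4]
opening: 0.576
grasp_force: 62.7
```

drive_tool:
  plan:
    - [[0,0,0.03,0],[0,0,0.07,0],[0,0,0.11,0],[0,0,0.14,0],[0,0,0.16,0],[0,0,0.17,0],[0,0,0.17,0],[0,0,0.17,0],[0,0,0.17,0],[0,0,0.17,0]]

```text
time_s: 21.7
eef_pos: [0.6388, 0.1208, 0.0824]
eef_rot: [0.001, -0.168, 0.986, -0.0]
wrist_force: [-0.1, -0.2, -2.3]
opening: 0.575
grasp_force: 62.7
```

```bash
python3 mv.py 639.3,121.2,64.7,199.4
```

```text
t 21.7 pos [638.7979 120.7743  82.3968] yaw 199.33805305658487 open 48.915754508042696 gf 62.714821100234985 F [-0.0739 -0.1643 -2.3222]
639.3,121.2,64.7,199.4 -> [np.float64(-0.002), np.float64(0.001), np.float64(0.044)] -0.0 rows 0.4226070172069196
```

drive_tool:
  plan:
    - [[-0.001,0.001,0.01,0],[-0.001,0.001,0.02,0],[-0.001,0.001,0.03,0],[-0.001,0.001,0.037,0],[-0.001,0.001,0.041,0],[-0.001,0.001,0.042,0],[-0.001,0.001,0.042,0],[-0.001,0.001,0.042,0],[-0.001,0.001,0.042,0]]

```text
time_s: 22.45
eef_pos: [0.6383, 0.1213, 0.0645]
eef_rot: [0.0, -0.168, 0.986, 0.0]
wrist_force: [-1.5, 0.2, 0.4]
opening: 0.574
grasp_force: 63.1
```

```bash
python3 mv.py 639.3,121.2,64.5,199.4
```

```text
t 22.45 pos [638.3169 121.2906  64.5456] yaw 199.33655302971943 open 48.80941459674691 gf 63.07669401168823 F [-1.4855  0.1617  0.4321]
639.3,121.2,64.5,199.4 -> [np.float64(-0.002), np.float64(-0.001), np.float64(0.0)] -0.0 rows 0.021449093309350496
```

drive_tool:
  plan:
    - [[-0.002,0,0,0],[-0.002,0,0,0],[-0.002,0,0.001,0]]

```text
time_s: 22.7
eef_pos: [0.6393, 0.1215, 0.0645]
eef_rot: [0.0, -0.168, 0.986, -0.0]
wrist_force: [-3.1, -1.2, 6.5]
opening: 0.576
grasp_force: 63.4
```

drive_tool:
  plan:
    - [[0,0,0,0],[0,0,0,0],[0,0,0,0],[0,0,0,0],[0,0,0,0],[0,0,0,0]]
  jaw: 0

```text
time_s: 23.2
eef_pos: [0.639, 0.1215, 0.064]
eef_rot: [-0.0, -0.168, 0.986, 0.0]
wrist_force: [0.4, -0.7, 1.0]
opening: 1.005
grasp_force: 0.0
```

drive_tool:
  plan:
    - [[0,0,-0.05,0],[0,0,-0.13,0],[0,0,-0.2,0],[0,0,-0.22,0],[0,0,-0.22,0]]

```text
time_s: 23.62
eef_pos: [0.6413, 0.1216, 0.1559]
eef_rot: [0.003, -0.168, 0.986, -0.001]
wrist_force: [0.5, 0.7, 0.1]
opening: 1.001
grasp_force: 0.0
```

```bash
python3 mv.py 456.8,99.3,140,161.8 456.8,99.3,90,161.8
```

```text
t 23.6167 pos [641.3374 121.6049 155.8618] yaw 199.34019847894447 open 85.08804339352972 gf 0.0 F [0.5296 0.6831 0.1372]
456.8,99.3,140,161.8 -> [np.float64(0.454), np.float64(0.1), np.float64(0.04)] 0.209 rows 5.243044480299505
456.8,99.3,90,161.8 -> [np.float64(-0.0), np.float64(0.0), np.float64(0.125)] -0.0 rows 1.199040767386091
```

drive_tool:
  plan:
    - [[0.08,0.02,0.01,0.035],[0.16,0.04,0.02,0.07],[0.25,0.06,0.03,0.105],[0.34,0.08,0.04,0.14],[0.42,0.095,0.04,0.175],[0.454,0.1,0.04,0.209],[0.454,0.1,0.04,0.209],[0.454,0.1,0.04,0.209],[0.454,0.1,0.04,0.209]]

```text
time_s: 24.37
eef_pos: [0.4554, 0.0991, 0.1359]
eef_rot: [0.0, 0.158, 0.987, 0.0]
wrist_force: [0.2, 0.4, 0.2]
opening: 1.001
grasp_force: 0.0
```

drive_tool:
  plan:
    - [[0,0,0.05,0],[0,0,0.1,0],[0,0,0.15,0],[0,0,0.15,0],[0,0,0.15,0],[0,0,0.15,0],[0,0,0.15,0]]

```text
time_s: 24.95
eef_pos: [0.4559, 0.0991, 0.0773]
eef_rot: [0.001, 0.159, 0.987, 0.0]
wrist_force: [-0.0, -0.7, -0.3]
opening: 1.0
grasp_force: 0.0
```

```bash
python3 mv.py 456.8,99.3,4,161.8; python3 chk.py .090 .639 .1212
```

```text
t 24.95 pos [455.8845  99.133   77.2782] yaw 161.7506675531893 open 84.98762271198 gf 0.0 F [-0.0429 -0.663  -0.2549]
456.8,99.3,4,161.8 -> [np.float64(-0.002), np.float64(0.001), np.float64(0.183)] -0.0 rows 1.7555267212691614
top top rim [639.9404 120.6783  84.6623  50.1353  19.126 ] 150 zmed 0.09011007073560329 zmax 0.0961565566862701
    red 383 [640.8639 122.3283] 20.11867990669066
scene top rim [640.7542 122.5246  85.0689  51.8263  18.8174] 247 zmed 0.08900826936300654 zmax 0.09336319234252766
    red 434 [640.6996 124.2055] 18.921266021931416
    pearl 132 [633.3979 120.3247] 16.910474032018726
```

drive_tool:
  plan:
    - [[-0.002,0,0.06,0],[-0.002,0,0.11,0],[-0.002,0,0.15,0],[-0.002,0,0.17,0],[-0.002,0,0.18,0],[-0.002,0,0.183,0],[-0.002,0,0.183,0],[-0.002,0,0.183,0]]

```text
time_s: 25.72
eef_pos: [0.4561, 0.0989, 0.0038]
eef_rot: [0.001, 0.159, 0.987, 0.0]
wrist_force: [0.2, -0.0, -0.3]
opening: 0.999
grasp_force: 0.0
```

drive_tool:
  plan:
    - [[0,0,0,0],[0,0,0,0],[0,0,0,0],[0,0,0,0],[0,0,0,0],[0,0,0,0],[0,0,0,0],[0,0,0,0],[0,0,0,0],[0,0,0,0]]
  jaw: 1

```text
time_s: 26.55
eef_pos: [0.4558, 0.0989, 0.0036]
eef_rot: [0.001, 0.159, 0.987, 0.0]
wrist_force: [-1.3, 0.5, 6.3]
opening: 0.574
grasp_force: 62.6
```

```bash
python3 mv.py 456.8,99.3,130,161.8 611.4,-151.4,130,161 611.4,-151.4,65,161
```

```text
t 26.55 pos [455.8366  98.9427   3.6432] yaw 161.71739345700857 open 48.7584992030286 gf 62.641053199768066 F [-1.2728  0.525   6.3031]
456.8,99.3,130,161.8 -> [np.float64(-0.002), np.float64(0.002), np.float64(-0.316)] -0.0 rows 3.031296479370058
611.4,-151.4,130,161 -> [np.float64(-0.564), np.float64(-0.474), np.float64(0.0)] 0.004 rows 7.066960341731881
611.4,-151.4,65,161 -> [np.float64(0.0), np.float64(-0.0), np.float64(0.163)] -0.0 rows 1.5635491606714629
```

drive_tool:
  plan:
    - [[0,0,-0.05,0],[0,0,-0.13,0],[0,0,-0.22,0],[0,0,-0.3,0],[0,0,-0.316,0],[0,0,-0.316,0]]

```text
time_s: 27.05
eef_pos: [0.4573, 0.0989, 0.1321]
eef_rot: [0.003, 0.159, 0.987, 0.0]
wrist_force: [-0.5, 0.0, -1.9]
opening: 0.571
grasp_force: 62.5
```

drive_tool:
  plan:
    - [[-0.04,-0.035,0,0],[-0.11,-0.09,0,0.004],[-0.19,-0.16,0,0.004],[-0.27,-0.225,0,0.004],[-0.35,-0.295,0,0.004],[-0.43,-0.36,0,0.004],[-0.5,-0.42,0,0.004],[-0.545,-0.458,0,0.004],[-0.564,-0.474,0,0.004],[-0.564,-0.474,0,0.004],[-0.564,-0.474,0,0.004]]

```text
time_s: 27.97
eef_pos: [0.6085, -0.1509, 0.1271]
eef_rot: [-0.002, 0.165, 0.986, 0.001]
wrist_force: [-0.6, 0.6, -0.5]
opening: 0.574
grasp_force: 62.5
```

drive_tool:
  plan:
    - [[0,0,0.03,0],[0,0,0.07,0],[0,0,0.11,0],[0,0,0.14,0],[0,0,0.15,0],[0,0,0.155,0],[0,0,0.155,0],[0,0,0.155,0],[0,0,0.155,0]]

```text
time_s: 28.72
eef_pos: [0.6107, -0.1521, 0.0684]
eef_rot: [0.001, 0.165, 0.986, -0.0]
wrist_force: [-0.0, 0.3, -1.2]
opening: 0.57
grasp_force: 62.5
```

```bash
python3 mv.py 611.4,-151.4,51.5,161 611.4,-151.4,41,161
```

```text
t 28.7167 pos [ 610.6559 -152.1351   68.3683] yaw 161.00006413976644 open 48.46169210414635 gf 62.50282287597656 F [-0.0462  0.2904 -1.1829]
611.4,-151.4,51.5,161 -> [np.float64(-0.001), np.float64(0.002), np.float64(0.042)] 0.0 rows 0.403448265607925
611.4,-151.4,41,161 -> [np.float64(-0.0), np.float64(0.0), np.float64(0.026)] 0.0 rows 0.24940047961630696
```

drive_tool:
  plan:
    - [[-0.001,0.002,0.01,0],[-0.001,0.002,0.02,0],[-0.001,0.002,0.03,0],[-0.001,0.002,0.035,0],[-0.001,0.002,0.037,0],[-0.001,0.002,0.037,0],[-0.001,0.002,0.037,0],[-0.001,0.002,0.037,0]]

```text
time_s: 29.38
eef_pos: [0.6107, -0.1514, 0.0526]
eef_rot: [0.0, 0.165, 0.986, -0.0]
wrist_force: [-0.4, 0.2, -0.4]
opening: 0.574
grasp_force: 62.5
```

```bash
python3 mv.py 611.4,-151.4,41,161
python3 - <<'E'
from h import *
p,d=ctrl.camera("scene"); cv2.imwrite("pics/rest1.png",cv2.resize(p[190:310,180:340,::-1],None,fx=4,fy=4,interpolation=cv2.INTER_CUBIC))
E
```

```text
t 29.3833 pos [ 610.6744 -151.3636   52.6098] yaw 160.99209680011444 open 48.8110722070242 gf 62.50288367271423 F [-0.4485  0.2284 -0.4374]
611.4,-151.4,41,161 -> [np.float64(-0.002), np.float64(0.001), np.float64(0.029)] -0.0 rows 0.2790031572613714
```

View pics/rest1.png

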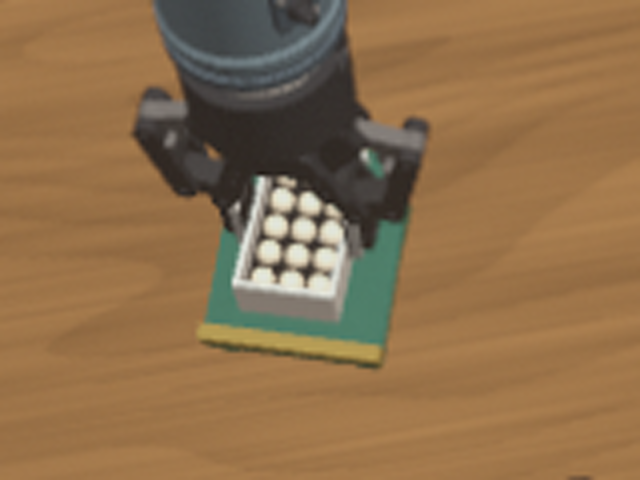

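The pearl tray hangs level over the rest at about (295,240) in the crop, square and roughly centred, with the ledge in front of it. I'll press the high end down gently so the tray turns in the pads.

drive_tool:
  plan:
    - [[0,0,0.002,0],[0,0,0.004,0],[0,0,0.006,0],[0,0,0.008,0],[0,0,0.01,0],[0,0,0.012,0],[0,0,0.012,0]]

```text
time_s: 30.02
eef_pos: [0.6113, -0.1516, 0.0499]
eef_rot: [0.001, 0.165, 0.986, -0.0]
wrist_force: [-3.0, 1.6, 13.9]
opening: 0.569
grasp_force: 64.4
```

```bash
python3 mv.py 611.4,-151.4,41,161
```

```text
t 30.0167 pos [ 611.2973 -151.5548   49.9383] yaw 161.00408191090236 open 48.386875586114265 gf 64.4140899181366 F [-3.0273  1.5935 13.9076]
611.4,-151.4,41,161 -> [np.float64(-0.0), np.float64(0.0), np.float64(0.022)] 0.0 rows 0.211031175059952
```

drive_tool:
  plan:
    - [[0,0,0.002,0],[0,0,0.004,0],[0,0,0.006,0],[0,0,0.008,0],[0,0,0.01,0],[0,0,0.01,0]]

```text
time_s: 30.52
eef_pos: [0.613, -0.1521, 0.0467]
eef_rot: [0.003, 0.165, 0.986, -0.001]
wrist_force: [1.7, 1.1, 12.0]
opening: 0.571
grasp_force: 64.8
```

```bash
python3 mv.py 611.4,-151.4,41,161
```

```text
t 30.5167 pos [ 612.9789 -152.1283   46.7048] yaw 160.98803889400006 open 48.50717221178937 gf 64.77981448173523 F [ 1.6554  1.1239 11.9862]
611.4,-151.4,41,161 -> [np.float64(0.004), np.float64(0.0), np.float64(0.014)] -0.0 rows 0.13966637677276775
```

drive_tool:
  plan:
    - [[0.002,0,0.002,0],[0.002,0,0.004,0],[0.002,0,0.006,0],[0.002,0,0.008,0],[0.002,0,0.01,0],[0.002,0,0.01,0]]

```text
time_s: 31.02
eef_pos: [0.614, -0.1525, 0.0441]
eef_rot: [0.005, 0.165, 0.986, -0.001]
wrist_force: [4.2, 0.2, 15.4]
opening: 0.57
grasp_force: 66.0
```

```bash
python3 mv.py 611.4,-151.4,41,161
```

```text
t 31.0167 pos [ 614.0073 -152.519    44.0953] yaw 160.98264694985852 open 48.45636169123804 gf 65.98341822624207 F [ 4.1671  0.249  15.3677]
611.4,-151.4,41,161 -> [np.float64(0.007), np.float64(0.001), np.float64(0.008)] -0.0 rows 0.10241801680605574
```

drive_tool:
  plan:
    - [[0.001,0,0.002,0],[0.002,0,0.004,0],[0.002,0,0.006,0],[0.002,0,0.008,0],[0.002,0,0.008,0],[0.002,0,0.008,0]]

```text
time_s: 31.52
eef_pos: [0.6148, -0.1528, 0.0417]
eef_rot: [0.006, 0.165, 0.986, -0.001]
wrist_force: [6.0, -1.2, 14.4]
opening: 0.57
grasp_force: 66.6
```

```bash
python3 mv.py 611.4,-151.4,41,161
python3 - <<'E'
from h import *
p,d=ctrl.camera("scene"); cv2.imwrite("pics/rest2.png",cv2.resize(p[190:310,180:340,::-1],None,fx=4,fy=4,interpolation=cv2.INTER_CUBIC))
E
```

```text
t 31.5167 pos [ 614.8041 -152.8368   41.6835] yaw 160.97496526345944 open 48.47200216564939 gf 66.59426808357239 F [ 6.0485 -1.1833 14.371 ]
611.4,-151.4,41,161 -> [np.float64(0.009), np.float64(0.001), np.float64(0.002)] -0.0 rows 0.08895557309828012
```

View pics/rest2.png

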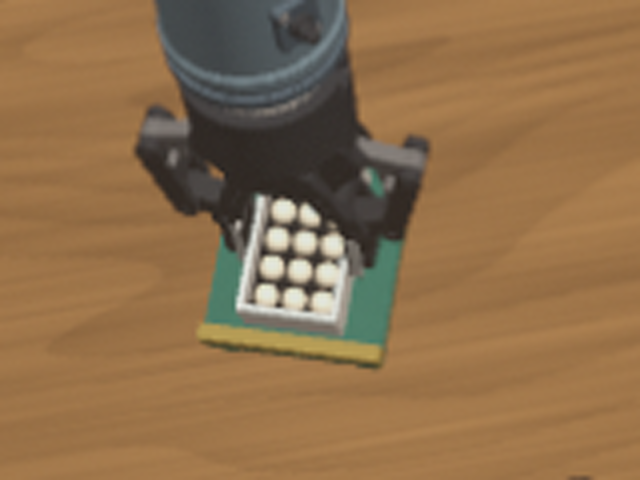

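The tray has turned to almost the slope, and its lower wall now sits just above the ledge at about (290,315). I'll release it and retract.

drive_tool:
  plan:
    - [[0,0,-0.003,0],[0,0,-0.004,0],[0,0,-0.004,0],[0,0,-0.004,0],[0,0,-0.004,0],[0,0,-0.004,0]]
  jaw: 0

```text
time_s: 32.07
eef_pos: [0.6086, -0.1506, 0.0375]
eef_rot: [-0.001, 0.165, 0.986, 0.0]
wrist_force: [1.0, 0.8, -0.4]
opening: 0.998
grasp_force: 0.0
```

drive_tool:
  plan:
    - [[0.0,0,-0.05,0],[0.0,0,-0.12,0],[0.05,0,-0.2,0],[0.15,0,-0.25,0],[0.25,0,-0.25,0],[0.35,0,-0.25,0],[0.4,0,-0.25,0],[0.4,0,-0.25,0]]
  jaw: 1

```text
time_s: 32.73
eef_pos: [0.4535, -0.0965, 0.1371]
eef_rot: [-0.002, 0.165, 0.986, 0.001]
wrist_force: [-0.6, 0.4, 0.0]
opening: -0.001
grasp_force: 0.0
```

```bash
python3 mv.py
cat > rest.py <<'E'
from h import *
# tray vs rest in rest axes; origin at estimated rest origin
yaw=np.radians(161.); u=np.array([np.cos(yaw),np.sin(yaw)]); w=np.array([-u[1],u[0]]); O=np.array([.6125,-.1518])
ux=np.array([u[0]*np.cos(np.radians(15)),u[1]*np.cos(np.radians(15)),np.sin(np.radians(15))]); wy=np.array([*w,0]); nz=np.cross(ux,wy); o3=np.array([*O,.036])
for n in("top","scene"):
    p,d=ctrl.camera(n); h=hsv(p); cv2.imwrite(f"pics/r_{n}_{int(ctrl.get_obs()['time_s']*10)}.png",cv2.resize((p[205:295,304:424] if n=="top" else p[190:310,180:340])[:,:,::-1],None,fx=4,fy=4,interpolation=cv2.INTER_CUBIC))
    P=(cloud(n,d,d>0)-o3)@np.c_[ux,wy,nz]; P=P[(abs(P[:,0])<.07)&(abs(P[:,1])<.06)]
    Q=P[(P[:,2]>.021)&(P[:,2]<.035)]; print(n,"tray rim",rect(Q),"z",np.percentile(Q[:,2],[5,50,95]),"slope fit",np.degrees(np.arctan(np.linalg.lstsq(np.c_[Q[:,:2],np.ones(len(Q))],Q[:,2],rcond=None)[0][:2])))
    # green extents in board plane
    g=(h[...,0]>65)&(h[...,0]<95)&(h[...,1]>80); v,uu=np.nonzero(g); B=(cast(n,np.c_[uu,v],p0=o3,nrm=nz)-o3)@np.c_[ux,wy,nz]; B=B[(abs(B[:,0])<.08)&(abs(B[:,1])<.06)]
    s=(B[:,0]>-.03)&(B[:,0]<.05); print("  green x",np.percentile(B[:,0],[1,99])*1e3,"y",np.percentile(B[s,1],[1,99])*1e3)
    b=(h[...,0]>15)&(h[...,0]<30)&(h[...,1]>110)&(h[...,2]>140); v,uu=np.nonzero(b); B=(cast(n,np.c_[uu,v],p0=o3+nz*.01,nrm=nz)-o3)@np.c_[ux,wy,nz]; B=B[(abs(B[:,0]+.046)<.015)&(abs(B[:,1])<.05)]; 
    if len(B): print("  brass x",np.percentile(B[:,0],[3,50,97])*1e3,"y",np.percentile(B[:,1],[1,99])*1e3,len(B))
E
python3 rest.py; ls pics
```

```text
t 32.7333 pos [453.5133 -96.4671 137.1334] yaw 161.02298103951748 open -0.06455434240928892 gf 0.0 F [-0.5626  0.3518  0.0279]
top tray rim [  3.8321  -1.1931  86.4575  50.2763 179.4577] z [0.0212 0.0248 0.0291] slope fit [0.0789 0.5255]
  green x [-39.5674  60.4148] y [-43.9257  45.2798]
  brass x [-49.7196 -47.2801 -43.74  ] y [-42.528   44.1517] 41
scene tray rim [  2.9652  -2.1962  85.5433  50.9583 179.9784] z [0.0218 0.0249 0.0276] slope fit [-0.091   0.1261]
  green x [-38.7534  56.5388] y [-46.401   43.4337]
  brass x [-60.4113 -48.7827 -43.327 ] y [-46.2952  47.7366] 275
c1.png
chk_scene_109.png
chk_scene_178.png
chk_scene_250.png
chk_top_108.png
chk_top_178.png
chk_top_250.png
grip.png
r_scene_328.png
r_top_327.png
rest1.png
rest2.png
scene0.png
top0.png
```

The tray lies flat on the slope, nearly centred and about 3–4 mm short of the ledge. I'll push it down with shut fingers from the upper end.

```bash
python3 mv.py 546.8,-127.4,110,161 546.8,-127.4,57,161
```

```text
t 32.8333 pos [457.7791 -98.6631 138.465 ] yaw 160.98841832435738 open -0.029540315177162244 gf 0.0 F [ 0.498  -0.4072  0.5376]
546.8,-127.4,110,161 -> [np.float64(-0.234), np.float64(0.005), np.float64(0.071)] -0.0 rows 2.3461425747860365
546.8,-127.4,57,161 -> [np.float64(0.0), np.float64(-0.0), np.float64(0.133)] -0.0 rows 1.275779376498801
```

View pics/r_scene_328.png

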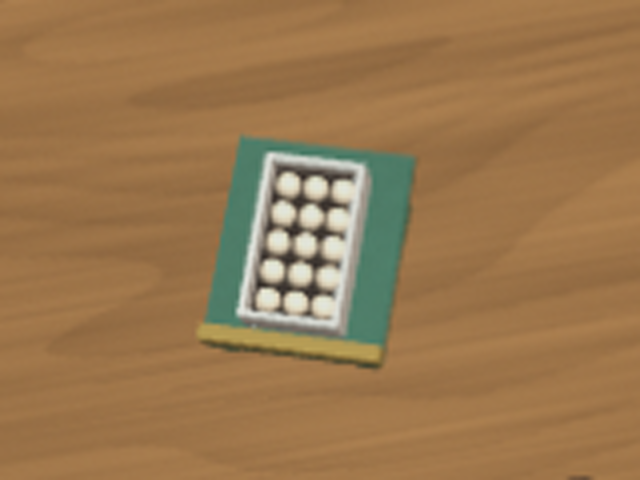

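```bash
cat > lat.py <<'E'
exec(open("rest.py").read().split("for n in")[0])
B3=np.c_[ux,wy,nz]
for n in("top","scene"):
    p,d=ctrl.camera(n); h=hsv(p)
    m=stones(h,"pearl"); v,u=np.nonzero(m); S=(cast(n,np.c_[u,v],p0=o3+nz*.0175,nrm=nz)-o3)@B3; S=S[(abs(S[:,0])<.045)&(abs(S[:,1])<.03)]
    w_=(h[...,1]<60)&(h[...,2]>120); v,u=np.nonzero(w_); W=(cast(n,np.c_[u,v],p0=o3+nz*.026,nrm=nz)-o3)@B3; W=W[(abs(W[:,0])<.06)&(abs(W[:,1])<.04)]
    print(n,"stones",S.mean(0)[:2]*1e3,"white rect",rect(W))
    g=(h[...,0]>65)&(h[...,0]<95)&(h[...,1]>80); v,u=np.nonzero(g); V=h[v,u,2]; B=(cast(n,np.c_[u,v],p0=o3,nrm=nz)-o3)@B3; k=(abs(B[:,0])<.075)&(abs(B[:,1])<.055)
    B,V=B[k],V[k]; t=np.median(V)*.8; B=B[V>t]
    E=[(x,B[(abs(B[:,0]-x)<.004),1].min()*1e3,B[(abs(B[:,0]-x)<.004),1].max()*1e3) for x in np.arange(-.03,.055,.01)]
    E=np.array(E); print("  green edges y",E[:,1].mean(),E[:,2].mean(),"mid",E[:,1:].mean(), "tilt",np.degrees(np.polyfit(E[:,0]*1e3,E[:,1:].mean(1),1)[0]))
E
python3 lat.py
```

```text
top stones [1.6768 0.476 ] white rect [  3.8629  -0.4607  85.8725  53.2479 179.7417]
  green edges y -43.932846285085716 45.04606723414474 mid 0.5566104745295115 tilt -0.09907196839899936
scene stones [ 0.8665 -2.6951] white rect [ 2.8719  2.8521 96.2416 70.2616  0.0883]
  green edges y -46.28549734886137 43.264254286264446 mid -1.5106215312984617 tilt -0.3916747390674799
```

drive_tool:
  plan:
    - [[-0.08,0.002,0.02,0],[-0.16,0.004,0.05,0],[-0.22,0.005,0.07,0],[-0.234,0.005,0.071,0],[-0.234,0.005,0.071,0],[-0.234,0.005,0.071,0]]

```text
time_s: 33.43
eef_pos: [0.5468, -0.1272, 0.109]
eef_rot: [-0.001, 0.165, 0.986, 0.0]
wrist_force: [-0.4, 1.6, 0.1]
opening: 0.001
grasp_force: 0.0
```

```bash
python3 mv.py 546.8,-127.4,57,161
```

```text
t 33.4333 pos [ 546.8379 -127.2446  109.0402] yaw 160.9968821608513 open 0.08616730860024346 gf 0.0 F [-0.358   1.6273  0.1337]
546.8,-127.4,57,161 -> [np.float64(-0.0), np.float64(-0.0), np.float64(0.13)] -0.0 rows 1.2470023980815348
```

Lateral offset is about 1 mm, so it is centred. Now the push.

drive_tool:
  plan:
    - [[0,0,0.04,0],[0,0,0.08,0],[0,0,0.11,0],[0,0,0.127,0],[0,0,0.13,0],[0,0,0.13,0],[0,0,0.13,0],[0,0,0.13,0]]

```text
time_s: 34.1
eef_pos: [0.5476, -0.1275, 0.0587]
eef_rot: [0.001, 0.165, 0.986, -0.0]
wrist_force: [0.1, -0.6, -0.0]
opening: 0.002
grasp_force: 0.0
```

drive_tool:
  plan:
    - [[-0.01,0,0,0],[-0.02,0,0,0],[-0.03,0,0,0],[-0.036,0,0,0],[-0.04,0,0,0],[-0.042,0,0,0],[-0.044,0,0,0],[-0.044,0,0,0],[-0.044,0,0,0]]

```text
time_s: 34.85
eef_pos: [0.5634, -0.1329, 0.0576]
eef_rot: [-0.0, 0.165, 0.986, 0.0]
wrist_force: [0.0, 0.7, 0.6]
opening: 0.004
grasp_force: 0.0
```

```bash
python3 mv.py 566,-135.8,57,161
```

```text
t 34.85 pos [ 563.4451 -132.9204   57.5798] yaw 160.99254912190426 open 0.3142669624953064 gf 0.0 F [0.0138 0.6673 0.5688]
566,-135.8,57,161 -> [np.float64(-0.008), np.float64(-0.005), np.float64(0.001)] -0.0 rows 0.09100079597606846
```

drive_tool:
  plan:
    - [[-0.002,0,0,0],[-0.004,0,0,0],[-0.006,0,0,0],[-0.008,0,0,0],[-0.008,0,0,0],[-0.008,0,0,0]]

```text
time_s: 35.35
eef_pos: [0.5667, -0.1341, 0.0577]
eef_rot: [0.0, 0.165, 0.986, -0.0]
wrist_force: [-0.3, -0.5, -0.3]
opening: -0.0
grasp_force: 0.0
```

drive_tool:
  plan:
    - [[-0.001,0,0,0],[-0.002,0,0,0],[-0.003,0,0,0],[-0.004,0,0,0],[-0.004,0,0,0]]

```text
time_s: 35.77
eef_pos: [0.5676, -0.1344, 0.0576]
eef_rot: [-0.001, 0.165, 0.986, 0.0]
wrist_force: [-2.2, 2.0, 1.7]
opening: 0.004
grasp_force: 1.6
```

```bash
python3 rest.py; python3 mv.py
```

```text
t 35.8167 pos [ 567.6405 -134.3882   57.5576] yaw 160.99932144403076 open 0.03963249107139342 gf 1.657557813450694 F [-3.5144  1.279   1.8203]Traceback (most recent call last):
  File "rest.py", line 8, in <module>
    Q=P[(P[:,2]>.021)&(P[:,2]<.035)]; print(n,"tray rim",rect(Q),"z",np.percentile(Q[:,2],[5,50,95]),"slope fit",np.degrees(np.arctan(np.linalg.lstsq(np.c_[Q[:,:2],np.ones(len(Q))],Q[:,2],rcond=None)[0][:2])))
                                                                     ~~~~~~~~~~~~~^^^^^^^^^^^^^^^^^^
    return _quantile_unchecked(
        a, q, axis, out, overwrite_input, method, keepdims, weights)
    return _ureduce(a,
                    func=_quantile_ureduce_func,
    ...<5 lines>...
                    overwrite_input=overwrite_input,
                    method=method)
    r = func(a, **kwargs)
    result = _quantile(arr,
                       quantiles=q,
    ...<2 lines>...
                       out=out,
                       weights=wgt)
    slices_having_nans = np.isnan(arr[-1, ...])
                                  ~~~^^^^^^^^^
IndexError: index -1 is out of bounds for axis 0 with size 0
```

Contact has been made. I'll push in small steps until the ledge stops it.

drive_tool:
  plan:
    - [[-0.001,0,0,0],[-0.002,0,0,0],[-0.003,0,0,0],[-0.004,0,0,0],[-0.005,0,0,0],[-0.005,0,0,0]]

```text
time_s: 36.32
eef_pos: [0.5679, -0.1344, 0.0574]
eef_rot: [-0.003, 0.165, 0.986, 0.0]
wrist_force: [-11.0, 2.6, 7.8]
opening: 0.001
grasp_force: 6.2
```

drive_tool:
  plan:
    - [[-0.001,0,0,0],[-0.002,0,0,0],[-0.003,0,0,0],[-0.003,0,0,0]]

```text
time_s: 36.65
eef_pos: [0.568, -0.1345, 0.0574]
eef_rot: [-0.004, 0.165, 0.986, 0.001]
wrist_force: [-13.9, 3.8, 12.2]
opening: -0.004
grasp_force: 8.8
```

```bash
python3 mv.py
```

```text
t 36.65 pos [ 567.9569 -134.4845   57.3779] yaw 161.02194524753637 open -0.38111137711153253 gf 8.771061301231384 F [-13.9093   3.7759  12.2363]
```

drive_tool:
  plan:
    - [[0.01,0,0,0],[0.03,0,-0.02,0],[0.1,0,-0.1,0],[0.2,0,-0.2,0],[0.3,0,-0.25,0],[0.35,0,-0.25,0],[0.35,0,-0.25,0],[0.35,0,-0.25,0]]

```text
time_s: 37.32
eef_pos: [0.4388, -0.0899, 0.159]
eef_rot: [0.002, 0.165, 0.986, -0.001]
wrist_force: [0.9, 0.4, 0.7]
opening: 0.002
grasp_force: 0.0
```

```bash
python3 rest.py; python3 lat.py; ls pics/r_*
```

```text
top tray rim [  0.8245  -1.129   87.105   50.2575 179.9392] z [0.0213 0.0249 0.0292] slope fit [-0.4747 -0.2118]
  green x [-39.4877  60.393 ] y [-43.9231  45.2267]
  brass x [-49.1811 -46.3404 -43.6536] y [-42.6252  44.2403] 29
scene tray rim [ -0.0535  -2.0711  85.2113  51.5211 179.835 ] z [0.0216 0.0247 0.0282] slope fit [0.1097 0.7095]
  green x [-38.7283  56.5241] y [-46.4646  43.5258]
  brass x [-60.001  -48.4804 -42.8718] y [-46.1842  48.3102] 270
top stones [0.3001 0.8312] white rect [ 0.837  -0.4073 85.8113 53.3796  0.0036]
  green edges y -43.932846285085716 45.04606723414474 mid 0.5566104745295115 tilt -0.09907196839899936
scene stones [-2.2986 -2.6127] white rect [  3.0131   2.8214  96.2456  70.3436 179.9085]
  green edges y -46.35963238113904 43.36445522665383 mid -1.497588577242604 tilt -0.6281418477790952
pics/r_scene_328.png
pics/r_scene_374.png
pics/r_top_327.png
pics/r_top_358.png
pics/r_top_373.png
```

Run:
```python
from h import *
a=cv2.imread("pics/r_scene_374.png")[40:420,130:490]; b=cv2.imread("pics/r_top_373.png"); 
p,_=ctrl.camera("scene"); q=cv2.resize(p[200:300,340:440,::-1],None,fx=3,fy=3,interpolation=cv2.INTER_CUBIC)
c=np.zeros((600,800,3),np.uint8); c[:380,:360]=a[:380,:360]; c[:360,360:800]=b[:360,20:460]; c[380:600,:300]=q[40:260]; cv2.imwrite("pics/fin.png",c)
```

```text
(no output)
```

View pics/fin.png

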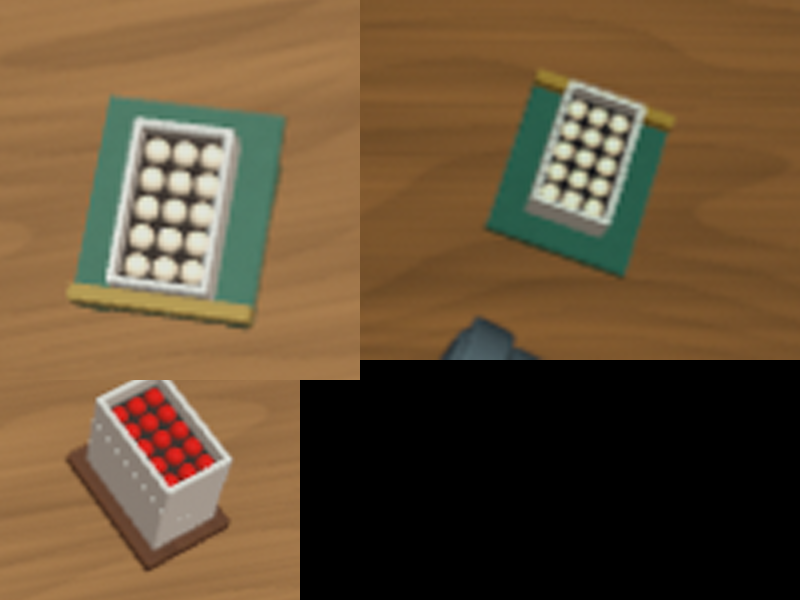

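The pearl tray sits centred against the brass ledge: in the top crop there is about 30 px of ledge on each side, at 537–567 and 645–675. The stack stands flush on the base with red on top, at about (160,440).

```bash
python3 -c "
from bench import ctrl
print(ctrl.hand_in())"
```

```text
the job is handed in; nothing more can be done
None
```

The job is done and handed in at about 37 s: blue, green and red are stacked squarely on the base, and the pearl tray lies centred on the tilted rest to within about 1–2 mm, against the brass ledge; the hand-in gave no verdict.

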